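Refit the sprung roller in a chocolate outfeed machine

ROBOT

A 6-joint arm with a two-finger parallel gripper is mounted at the origin on the work surface. World frame = base frame: x ahead of the robot, y to its left, z up, the work surface at z = 0. Lengths are in m, angles in rad, forces in N, time in s.
With the tool pointing down it reaches from about 0.25 to 0.775 m from the base axis. Payload 8.9 kg.
Tool frame: the origin (TCP) lies on the centre line of the jaws, within the pads' length; the fingertips stand 14 mm ahead of it and the grasp point (between the pads) lies 5 mm behind it (bot.tip_extent is the distance from the TCP to the fingertips, in m); z points along the fingers, y is the direction in which the jaws open and shut (so a half turn about z gives the same grasp; the last joint's range is limited). The gripper opens to 85 mm and grips with 20 to 120 N. Pads are 22 mm wide; open, the fingers measure 114 mm over their backs; the gripper's body (76 mm by 85 mm) begins 54 mm behind the grasp point. The pads swing forward as they close: fully open they stand 13 mm farther back than shut.
Start: joints at [-1.38, 0.291, -0.153, 1.127, 0, 1.431], TCP at [0.17, -0.497, 0.245] pointing down, gripper open.
Joint ranges: [-2.52, 2.52], [-0.91, 1.74], [-1.3, 1.37], [-1.96, 2.02], [-1.52, 1.47], [-3.14, 3.14]. Speed limits (rad/s): [2.22, 2.22, 2.79, 3.14, 3.14, 3.14].

INTERFACE

Orientations are given as a unit quaternion [w, x, y, z].
In Python, from station import bot, gripper_open, gripper_close, snapshot, get_calibration, monitor gives the robot as it stands. The module is installed in compiled form; this text tells all that it offers. Calls block until the motion is done:
- bot.move_to(position, orientation): joint-space move of the TCP to a pose.
- bot.line_to(position, rot=None, speed=0.15): straight line of the TCP; rot=None keeps the orientation; speed is the mean speed in m/s.
- bot.move_joints(angles): joint-space move.
- gripper_open() and gripper_close(): open the fingers fully, or close them until they stop; the grip force is fixed at half the most.
- bot.wait(seconds).
- bot.ik(position, orientation): joint angles nearest the present ones, or None.
- snapshot(name): name is "scene" or "top" or "wrist"; returns (picture, depth): 400x640x3 uint8, blue, green, red; 400x640 float32, m along the optical axis (not along the pixel's ray), 0 where there is no reading.
- get_calibration(name): a dict with "intrinsics" (3x3 intrinsics, pixels), "extrinsics" (4x4, takes a point from camera to world coordinates). Camera axes: x right, y down, z forward; pixel columns grow to the right and rows downward; lengths in m; the calibration is good to about 2 mm. A picture is of the moment at which its call begins: read the wrist's pose just before it. get_calibration takes no time and is no camera call; for the wrist camera it gives the pose at the moment of the call.
A pose or a line that the arm cannot do raises bot.Unreachable and nothing moves.
- bot.job_done(): hands the job in, once; it reports no verdict.
Readings, each from a call of its own:
- monitor.current_clock(): time.
- monitor.current_joint_pos(): joint angles.
- monitor.current_qd(): joint speeds.
- monitor.current_joint_efforts(): joint torques, N m.
- monitor.current_tool_pos(): TCP position.
- monitor.current_orientation(): TCP orientation.
- monitor.current_ft_force(): force on the tool from outside, world axes, zero at the start.
- monitor.current_wrist_torque(): the same for the moment, N m.
- monitor.current_gripper_width(): finger opening in m.
Only numpy, scipy, OpenCV 4.12 (cv2) and the standard library are available. Lean on these libraries where they do the work, as an engineer would, in place of code of your own. Each camera call takes 0.05 s, during which the arm holds its last target. There are 200 camera calls.

TASK

Take the white roller out of the grey drying rack and fit it back between the two cheeks of the outfeed machine: brass sprung pin (orange collar) in the recess of the tall blue cheek, plain pin in the recess of the low steel cheek. Squeeze the spring in gently against the cheek, without ramming the roller or the machine (stay below 25 N), feel for the recesses, ease it out so that both pins are fully home, then let go. Leave everything else on the table where it is.

Things in the scene. Friction and masses are not known exactly. Their poses are not given: they have to be found in the camera images.
- stand: Fixed outfeed machine: steel base 170 x 270 mm, top 44 mm above the table. Origin under its centre; z up, y from the low dark steel cheek to the tall blue cheek. Both cheeks are 44 mm wide in x and 16 mm thick, on one head whose height is set by hand and not measured: the recess centres are both at 86 to 114 mm above the table: feel for them. A bar under them has its top 28 mm below their centres.
- tall_face (a point): Point on the flat inner face of the tall blue cheek (at y = +83 mm of the stand), 100 mm above the table: the nominal centre of its square blind recess, 13 x 13 mm, 9 mm deep; the true centre is up to 14 mm higher or lower. The face goes on to 74 mm above the recess centre. Outside stand a column (to 174 mm) and a white drive box 90 mm high. Axes as the stand's.
- low_face (a point): Point on the flat inner face of the low dark steel cheek (at y = -83 mm of the stand, 166 mm from the other face), 100 mm above the table: the nominal centre of its recess, which is like the other's and at the same true height. This cheek ends 14 mm above the recess centre: keep the barrel over that until it is above the gap. The column outside it is 94 mm high. Axes as the stand's.
- roller_mid (a point): Centre of the loose white roller, on its axis; y is the roller's axis and points to the sprung end (orange collar; dark collar on the plain end). Barrel 34 mm across, 150 mm long, about 0.27 kg. It starts lying level in the rack, its axis 45 mm above the table, the middle 100 mm of the barrel free for fingers. Grip it at its middle. Once seated, this point is at y = -7 mm of the stand.
- sprung_tip (a point): Tip of the brass sprung pin: 10 mm thick, round end, standing 26 mm out of the barrel (tip 101 mm from roller_mid). It slides in by at most 22 mm against a spring of 2 N at first, rising 0.35 N per mm to 10 N, then stops hard. Pins and cheeks are slippery (friction about 0.2). Pushed in against the flat face above the recess and slid down, it springs out into the recess.
- plain_tip (a point): Tip of the fixed steel pin on the plain end: 10 mm thick, round end, standing 10 mm out of the barrel (tip 85 mm from roller_mid). With the sprung pin against the tall cheek's flat face, it must be pushed in 20 of its 22 mm before this tip clears the low cheek. Seated, both tips are 9 mm inside their recesses.
- rack: Grey drying rack, fixed, 110 x 210 mm with two saddles 116 mm apart (tops of their lugs 40 mm above the table) in which the roller starts; origin under its centre, y along the roller's axis. It may stand at either side of the table.
- mould: flat cream chocolate mould with dark round cavities, 135 x 200 x 22 mm, loose, origin under its centre. To be left alone.
- scraper: spatula lying in front of the machine, loose. To be left alone.
- bowl: steel bowl, 120 mm across, 70 mm high, loose. To be left alone.
- jar: jar, 70 mm across, 100 mm high, loose. To be left alone.
- giftbox: flat purple gift box, 90 x 90 x 35 mm, loose. To be left alone.
- brush: brush lying behind the machine, loose. To be left alone.
- cup: white cup, 70 mm across, 75 mm high, loose. To be left alone.
Not all that is in view belongs to the job. There is more than one size of the part that bears roller_mid; the job needs the smaller.

How it is judged:
On the way, in this order (a step that is already met when the one before it is completed fails the run):
1. the roller has been lifted clear of the rack (height (world z) of roller_mid above 0.07 m), for 0.1 s.
2. the sprung pin is in the tall cheek's recess (its tip at least 4 mm past the face) (y of sprung_tip in the frame of stand above 0.087 m and x of sprung_tip in the frame of stand between -0.005 and 0.005 m and z of sprung_tip in the frame of stand between 0.081 and 0.119 m), for 0.1 s.
At the end, for the whole second after the job is handed in: The roller is released, still (below 20 mm/s) and level (within 0.06 rad) between the cheeks, each pin's tip at least 6 mm past the inner face of its cheek (sprung pin: tall blue; plain pin: low), within 5 mm of the stand's middle plane and 81 to 119 mm above the table (y of sprung_tip in the frame of stand above 0.089 m and x of sprung_tip in the frame of stand between -0.005 and 0.005 m and z of sprung_tip in the frame of stand between 0.081 and 0.119 m and y of plain_tip in the frame of stand below -0.089 m and x of plain_tip in the frame of stand between -0.005 and 0.005 m and z of plain_tip in the frame of stand between 0.081 and 0.119 m and linear speed of roller below 0.02 m/s and angle between roller_mid's own y axis and vertical between 1.511 and 1.631 rad); the robot touches nothing.
It fails at once if the roller (or its pins) presses on the machine with more than 25 N (contact force between roller and stand above 25 N).
It fails at once if the robot presses on the machine with more than 25 N (contact force between the arm and stand above 25 N).
It fails at once if a bystander is moved by more than 15 mm (distance of any of mould, scraper, bowl, jar, giftbox, brush, cup from where it was at the start of the episode above 0.015 m).
It also fails if it takes over 66 s, if anything falls off the work surface, if the arm or the gripper's body presses on something with over 40 N, if the wrist force passes 120 N, or if a joint passes its speed limit or range.

## Working session

There is one attempt and no reset: what is moved stays moved. The work goes in short steps, each a Python script; the robot and the scene stay as the last script left them, time stands still between calls to the robot, and variables do not carry over. Pictures are saved under pics/ and viewed, on a budget of 10 in all, crops included, one or two more only if the job needs it, and the job is handed in when it is done.

```bash
mkdir -p pics; python3 - <<'E'
from station import *
import cv2,numpy as np
for n in("scene","top"):
    p,d=snapshot(n);cv2.imwrite(f"pics/{n}0.png",p);np.save(f"pics/{n}0.npy",d)
    c=get_calibration(n);np.savez(f"pics/{n}0cal.npz",K=c["intrinsics"],T=c["extrinsics"]);print(n,c)
print(monitor.current_clock(),monitor.current_orientation())
E
```

```text
scene {'intrinsics': array([[462.23035904,   0.        , 315.15424787],
       [  0.        , 462.23035904, 204.46897312],
       [  0.        ,   0.        ,   1.        ]]), 'extrinsics': array([[ 0.50365065,  0.45456747, -0.73464579,  1.46181467],
       [ 0.86390588, -0.2634045 ,  0.42928395, -0.57924519],
       [ 0.00162951, -0.85087396, -0.52536735,  0.77985386],
       [ 0.        ,  0.        ,  0.        ,  1.        ]])}
top {'intrinsics': array([[383.77340299,   0.        , 314.99165731],
       [  0.        , 383.77340299, 204.72653746],
       [  0.        ,   0.        ,   1.        ]]), 'extrinsics': array([[-1.62902280e-04, -9.97836175e-01,  6.57490807e-02,
         4.02515518e-01],
       [-9.99866639e-01,  1.23622917e-03,  1.62842373e-02,
        -1.17218076e-02],
       [-1.63302820e-02, -6.57376596e-02, -9.97703304e-01,
         1.07388563e+00],
       [ 0.00000000e+00,  0.00000000e+00,  0.00000000e+00,
         1.00000000e+00]])}
0.1 [-5.52219836e-04  9.86437256e-01  1.64137855e-01 -1.90441766e-05]
```

View pics/top0.png

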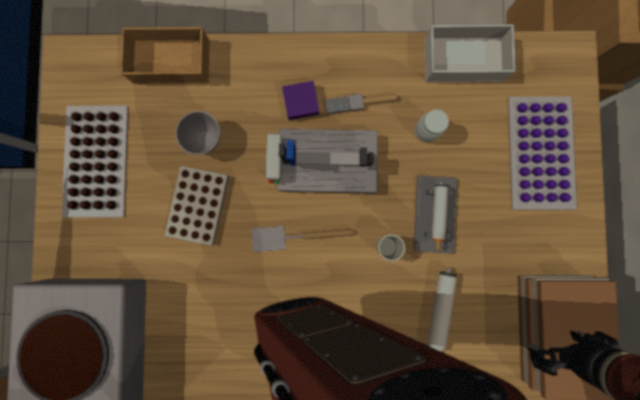

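View pics/scene0.png

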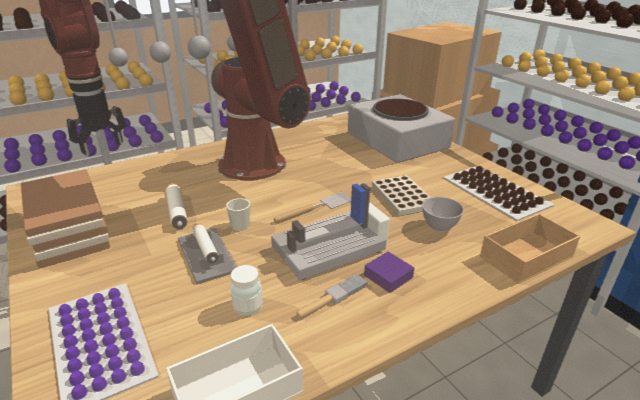

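Candidates for the roller: the white one in the grey rack at top (440,213), and a longer/thicker one lying loose on the table at (443,310). I choose the one in the rack. Its orange collar is at about (438,243), so its axis points to −x world. Next come estimates from the depth image and the wrist-camera offset.

```bash
cat > h.py <<'E'
import numpy as np,cv2
def cloud(d,K,T):
    v,u=np.mgrid[:d.shape[0],:d.shape[1]]
    P=np.stack([(u-K[0,2])/K[0,0]*d,(v-K[1,2])/K[1,1]*d,d],-1)@T[:3,:3].T+T[:3,3]
    P[d<=0]=np.nan
    return P
def rect(P,x,y,z):
    m=(P[...,0]>x[0])&(P[...,0]<x[1])&(P[...,1]>y[0])&(P[...,1]<y[1])&(P[...,2]>z[0])&(P[...,2]<z[1])
    q=P[m]; r=cv2.minAreaRect((q[:,:2]*1000).astype(np.float32)); return m.sum(),r,q.mean(0)
E
python3 - <<'E'
from h import *
from station import *
d=np.load("pics/top0.npy");c=np.load("pics/top0cal.npz");P=cloud(d,c["K"],c["T"])
for n,(u,v) in dict(roller=(440,213),big=(443,310),stand_tall=(290,151),lowch=(369,158),base=(330,185),org=(438,243),rack=(422,190),table=(250,300),bar=(320,158),rackend=(440,182)).items(): print(n,P[v,u].round(4))
print("base",rect(P,(.42,.68),(-.2,.13),(.036,.05)))
print("rackroller",rect(P,(.3,.5),(-.42,-.27),(.05,.08)))
print("rack",rect(P,(.25,.52),(-.42,-.24),(.006,.05)))
print("tallcheek",rect(P,(.42,.68),(-.2,.13),(.15,.2)))
c=get_calibration("wrist");print(c,monitor.current_tool_pos())
E
```

```text
roller [ 0.4471 -0.3238  0.0608]
big [ 0.1939 -0.3296  0.0496]
stand_tall [0.5893 0.0621 0.1761]
lowch [ 0.5879 -0.1351  0.0916]
base [ 0.5236 -0.0354  0.0442]
org [ 0.3682 -0.3207  0.0482]
rack [ 0.5133 -0.2915  0.0087]
table [ 0.2091  0.1859 -0.0011]
bar [ 0.5922 -0.0086  0.0709]
rackend [ 0.531  -0.3303  0.0453]
base (np.int64(4588), ((593.0707397460938, -26.706771850585938), (269.7157287597656, 170.49705505371094), 88.7736587524414), array([ 0.58869788, -0.03392317,  0.04406743]))
rackroller (np.int64(573), ((426.6344909667969, -322.7194519042969), (32.791481018066406, 148.27236938476562), 85.42082214355469), array([ 0.4365975 , -0.32248864,  0.05839445]))
rack (np.int64(2252), ((385.48187255859375, -334.34356689453125), (137.2412872314453, 271.4634094238281), 86.12102508544922), array([ 0.40413528, -0.32165214,  0.0182203 ]))
tallcheek (np.int64(249), ((594.9176025390625, 74.05118560791016), (35.41498947143555, 44.18181610107422), 88.68479919433594), array([0.59412067, 0.07152172, 0.1711167 ]))
{'intrinsics': array([[314.17111178,   0.        , 322.11768232],
       [  0.        , 314.17111178, 198.1286414 ],
       [  0.        ,   0.        ,   1.        ]]), 'extrinsics': array([[ 0.32374074, -0.90022374, -0.29118576,  0.24366966],
       [-0.94614452, -0.30853938, -0.09805096, -0.47017286],
       [-0.00157447,  0.3072469 , -0.95162853,  0.37252493],
       [ 0.        ,  0.        ,  0.        ,  1.        ]])} [ 0.16994863 -0.49635012  0.24480844]
```

```bash
cat >> h.py <<'E'
def q(psi): a=np.radians(psi)/2; return [0,float(np.cos(a)),float(np.sin(a)),0]
def wsnap(name):
    from station import snapshot,get_calibration
    c=get_calibration("wrist");p,d=snapshot("wrist")
    cv2.imwrite(f"pics/{name}.png",p);np.savez(f"pics/{name}.npz",d=d,K=c["intrinsics"],T=c["extrinsics"])
    return cloud(d,c["intrinsics"],c["extrinsics"])
E
python3 - <<'E'
from h import *
from station import *
bot.move_to([.593,-.03,.27],q(-91.2));print(monitor.current_joint_pos(),monitor.current_clock())
bot.wait(.3);P=wsnap("w_stand")
print("base",rect(P,(.42,.72),(-.2,.13),(.036,.05)))
print("tall",rect(P,(.42,.72),(-.2,.13),(.16,.2)))
print("low",rect(P,(.42,.72),(-.16,-.08),(.096,.15)))
print("bar",rect(P,(.56,.63),(-.07,.04),(.055,.09)))
bot.move_to([.427,-.323,.2],q(-4.6));print(monitor.current_joint_pos(),monitor.current_clock())
bot.wait(.3);P=wsnap("w_rack")
print("roller",rect(P,(.3,.53),(-.4,-.25),(.052,.08)))
print(monitor.current_ft_force())
E
python3 -c "
import cv2,numpy as np
a=cv2.imread('pics/w_stand.png');b=cv2.imread('pics/w_rack.png')
cv2.imwrite('pics/w1.png',cv2.resize(np.vstack([a,b]),(480,600),interpolation=cv2.INTER_AREA))"
```

```text
[-1.74379747e-01  4.13235634e-01  9.07776797e-02  1.24838673e+00
 -1.37714784e-04 -1.72308606e+00] 2.7583
base (np.int64(26713), ((591.6804809570312, -28.813705444335938), (270.2901611328125, 170.5434112548828), 88.69218444824219), array([ 0.5913579 , -0.04805022,  0.04362518]))
tall (np.int64(1934), ((594.0847778320312, 71.59662628173828), (37.78263854980469, 43.89179229736328), 89.16021728515625), array([0.5939206 , 0.06604882, 0.17131799]))
low (np.int64(1037), ((589.8209228515625, -119.541748046875), (15.345573425292969, 43.81132507324219), 88.74786376953125), array([ 0.58977848, -0.11953369,  0.11329437]))
bar (np.int64(2726), ((592.0826416015625, -14.846038818359375), (110.06216430664062, 30.028295516967773), 88.7195816040039), array([ 0.59208854, -0.01781761,  0.07132851]))
[-7.83983283e-01  3.39849525e-01 -2.06327702e-01  1.02456954e+00
  3.17425943e-05  2.43733278e+00] 6.5667
roller (np.int64(5647), ((448.162353515625, -328.95294189453125), (30.620588302612305, 150.8911590576172), 85.89234924316406), array([ 0.454894  , -0.32936958,  0.05836332]))
[ 0.55169144 -0.06104954 -0.40891772]
```

View pics/w1.png

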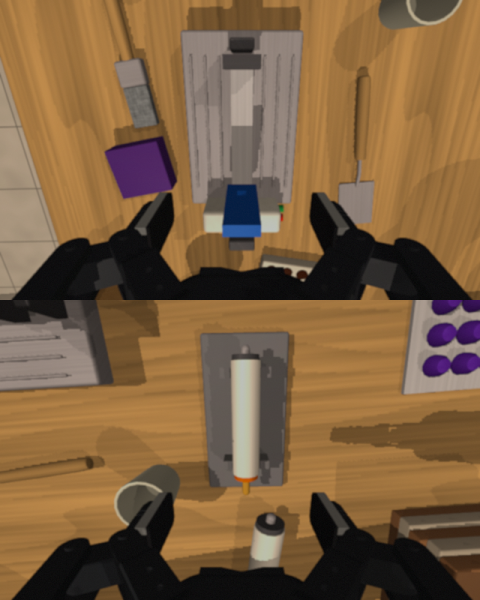

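The wrist view confirms the choice: white barrel in the grey rack at (246,418) of the combined picture, orange collar at (246,480). The loose second roller is a separate part at (267,540). The top fit was clipped at x=0.5, so I use the wrist values for the grasp.

```bash
python3 - <<'E'
from h import *
from station import *
Q=q(-4.1)
bot.line_to([.448,-.329,.12],Q,speed=.12);bot.line_to([.448,-.329,.040],speed=.08)
print(monitor.current_ft_force());gripper_close()
print("w",monitor.current_gripper_width(),monitor.current_ft_force())
bot.line_to([.448,-.329,.060],speed=.05);print(monitor.current_ft_force())
bot.line_to([.448,-.329,.25],speed=.15);bot.wait(.4)
print(monitor.current_tool_pos(),monitor.current_orientation(),monitor.current_ft_force(),monitor.current_wrist_torque(),monitor.current_gripper_width())
P=wsnap("w_held");print("held",rect(P,(.3,.56),(-.4,-.25),(.255,.30)))
print(monitor.current_clock())
E
```

```text
[-0.44952834 -0.28154435  0.71754543]
w 0.03262796202012194 [-0.85995383  2.08770864  4.81309883]
[-0.34077236 -0.28435134 -2.31258465]
[ 0.44796309 -0.32895335  0.24984395] [-9.44663571e-05  9.99359841e-01 -3.57755720e-02 -9.28332762e-05] [ 0.00671293 -0.34925946 -2.60119463] [-0.10066808 -0.01007044  0.01657326] 0.03246664494189886
held (np.int64(34546), ((463.38616943359375, -326.1816711425781), (107.25701141357422, 105.54488372802734), 36.187068939208984), array([ 0.46790003, -0.32973712,  0.27499644]))
11.8583
```

View pics/w_held.png

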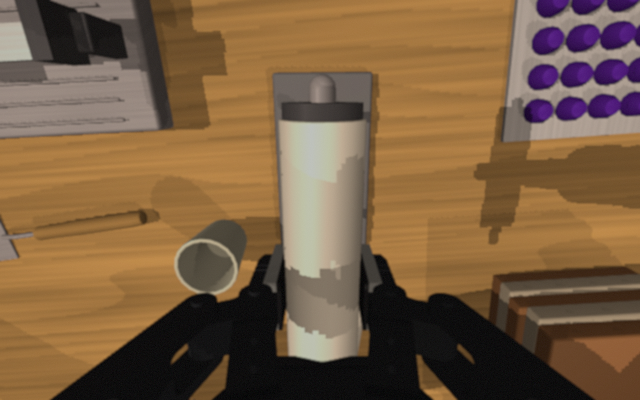

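```bash
python3 - <<'E'
from h import *
f=np.load("pics/w_held.npz");P=cloud(f["d"],f["K"],f["T"])
t=np.array([.44796,-.32895,.24984]);a=np.radians(-4.1)
X=np.array([np.cos(a),np.sin(a),0]);Y=np.array([np.sin(a),-np.cos(a),0])
L=(P-t)@np.stack([X,Y,[0,0,1]],1)
for v in list(range(72,128,5))+list(range(130,330,20)):
    r=L[v,270:375];m=r[:,2]>-.02
    if m.sum()<3: continue
    r=r[m];
    # circle-edge centre, ridge
    print(v,m.sum(),"x %.4f ymid %.4f zmax %.4f"%(np.median(r[:,0]),(r[:,1].min()+r[:,1].max())/2,np.percentile(r[:,2],98)), "w %.4f"%np.ptp(r[:,1]))
E
```

```text
77 15 x 0.0846 ymid -0.0007 zmax 0.0079 w 0.0055
82 24 x 0.0829 ymid -0.0007 zmax 0.0089 w 0.0084
87 26 x 0.0811 ymid -0.0007 zmax 0.0097 w 0.0092
92 27 x 0.0795 ymid -0.0009 zmax 0.0094 w 0.0096
97 25 x 0.0777 ymid -0.0007 zmax 0.0093 w 0.0093
102 60 x 0.0758 ymid -0.0003 zmax 0.0093 w 0.0239
107 81 x 0.0745 ymid -0.0006 zmax 0.0201 w 0.0297
112 81 x 0.0729 ymid -0.0005 zmax 0.0199 w 0.0299
117 82 x 0.0713 ymid -0.0006 zmax 0.0203 w 0.0302
122 88 x 0.0696 ymid -0.0005 zmax 0.0201 w 0.0327
127 87 x 0.0680 ymid -0.0006 zmax 0.0209 w 0.0331
130 88 x 0.0670 ymid -0.0005 zmax 0.0211 w 0.0333
150 86 x 0.0602 ymid -0.0006 zmax 0.0211 w 0.0330
170 84 x 0.0530 ymid -0.0007 zmax 0.0212 w 0.0325
190 82 x 0.0457 ymid -0.0005 zmax 0.0208 w 0.0322
210 81 x 0.0378 ymid -0.0011 zmax 0.0209 w 0.0331
230 80 x 0.0298 ymid -0.0006 zmax 0.0211 w 0.0339
250 98 x 0.0212 ymid -0.0007 zmax 0.0205 w 0.0451
270 104 x 0.0117 ymid -0.0008 zmax 0.0210 w 0.0430
290 105 x 0.0043 ymid -0.0006 zmax 0.0296 w 0.0381
310 103 x -0.0052 ymid -0.0007 zmax 0.0408 w 0.0357
```

```bash
cat >> h.py <<'E'
S=np.array([.5913,-.0287]);TH=np.radians(88.7)
ax=np.array([np.cos(TH),np.sin(TH)]); ex=np.array([np.sin(TH),-np.cos(TH)])  # stand y, x
ZO=.0042
def tcp(y,zaxis,x=0.):
    p=S+ax*y+ex*x; return [float(p[0]),float(p[1]),zaxis-ZO]
def st():
    from station import monitor
    p=np.array(monitor.current_tool_pos()); f=np.mean([monitor.current_ft_force() for _ in range(5)],0)
    d=p[:2]-S
    return np.round([d@ex*1e3,d@ax*1e3,(p[2]+ZO)*1e3,f[:2]@ex,f[:2]@ax,f[2]],2)
E
python3 - <<'E'
from h import *
from station import *
Q=q(-91.3)
bot.move_to(tcp(-.024,.255),Q);print(st(),monitor.current_joint_pos(),monitor.current_clock())
bot.line_to(tcp(-.024,.155),Q,speed=.08);bot.wait(.4);print(st(),monitor.current_wrist_torque())
P=wsnap("w_hover");t=np.array(monitor.current_tool_pos());a=np.radians(-91.3)
X=np.array([np.cos(a),np.sin(a),0]);Y=np.array([np.sin(a),-np.cos(a),0])
L=(P-t)@np.stack([X,Y,[0,0,1]],1);np.save("pics/L.npy",L)
for v in range(20,240,12):
    r=L[v,200:440];m=(r[:,2]>-.02)&(abs(r[:,1])<.03);k=(r[:,2]<-.03)&(r[:,2]>-.047)&(abs(r[:,1])<.04)
    for n,m in(("roller",m),("cheek",k)):
        if m.sum()>4:
            s=r[m];print(v,n,"x %.4f ymid %.4f z98 %.4f w %.4f"%(np.median(s[:,0]),(s[:,1].min()+s[:,1].max())/2,np.percentile(s[:,2],98),np.ptp(s[:,1])))
print(monitor.current_clock())
E
```

```text
[-1.0000e-02 -2.4160e+01  2.5501e+02 -1.3300e+00  2.3000e-01 -2.0400e+00] [-2.12425104e-01  4.19223292e-01  4.99767637e-02  1.20150904e+00
 -7.20477902e-05 -1.76000859e+00] 15.3583
[ 5.0000e-02 -2.4020e+01  1.5509e+02  4.6000e-01  3.1000e-01 -2.9400e+00] [-0.02998395  0.0127748   0.01233801]
80 roller x 0.0836 ymid 0.0010 z98 0.0085 w 0.0077
92 roller x 0.0795 ymid 0.0008 z98 0.0094 w 0.0096
104 roller x 0.0755 ymid 0.0010 z98 0.0200 w 0.0295
104 cheek x 0.0744 ymid -0.0212 z98 -0.0366 w 0.0027
116 roller x 0.0716 ymid 0.0008 z98 0.0200 w 0.0293
116 cheek x 0.0685 ymid -0.0214 z98 -0.0368 w 0.0023
128 roller x 0.0677 ymid 0.0011 z98 0.0214 w 0.0332
140 roller x 0.0637 ymid 0.0006 z98 0.0209 w 0.0331
152 roller x 0.0595 ymid 0.0010 z98 0.0210 w 0.0331
164 roller x 0.0552 ymid 0.0007 z98 0.0213 w 0.0332
176 roller x 0.0509 ymid 0.0010 z98 0.0210 w 0.0331
188 roller x 0.0465 ymid 0.0004 z98 0.0209 w 0.0331
200 roller x 0.0419 ymid 0.0010 z98 0.0211 w 0.0331
212 roller x 0.0372 ymid 0.0009 z98 0.0210 w 0.0323
224 roller x 0.0323 ymid 0.0010 z98 0.0212 w 0.0331
236 roller x 0.0274 ymid 0.0009 z98 0.0211 w 0.0323
17.2083
```

View pics/w_hover.png

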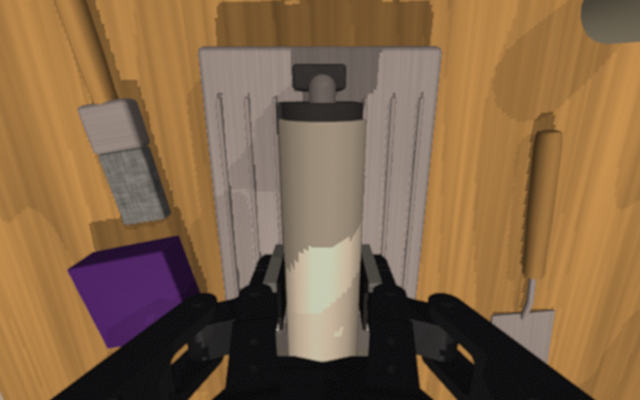

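```bash
python3 - <<'E'
from h import *
L=np.load("pics/L.npy")
for v in list(range(54,100,4))+[100,106,112,118,122,130,150,170]:
    r=L[v]
    for n,lo,hi in(("base",-.112,-.1),("col",-.065,-.05),("cheek",-.04,-.033)):
        m=(r[:,2]>lo)&(r[:,2]<hi)&(abs(r[:,1])<.1)
        if m.sum()>3:
            s=r[m];print(v,n,"x %.4f ymin %.4f ymax %.4f mid %.4f"%(np.median(s[:,0]),s[:,1].min(),s[:,1].max(),(s[:,1].min()+s[:,1].max())/2))
E
```

```text
54 base x 0.1057 ymin -0.0840 ymax 0.0827 mid -0.0007
58 base x 0.1032 ymin -0.0841 ymax 0.0829 mid -0.0006
62 base x 0.1007 ymin -0.0854 ymax 0.0826 mid -0.0014
66 base x 0.0981 ymin -0.0844 ymax 0.0829 mid -0.0008
66 col x 0.0938 ymin -0.0151 ymax 0.0134 mid -0.0009
70 base x 0.0956 ymin -0.0847 ymax 0.0826 mid -0.0010
70 col x 0.0918 ymin -0.0151 ymax 0.0141 mid -0.0005
74 base x 0.0930 ymin -0.0839 ymax 0.0829 mid -0.0005
74 col x 0.0897 ymin -0.0153 ymax 0.0142 mid -0.0005
78 base x 0.0903 ymin -0.0849 ymax 0.0836 mid -0.0006
78 col x 0.0877 ymin -0.0153 ymax 0.0142 mid -0.0006
82 base x 0.0877 ymin -0.0841 ymax 0.0827 mid -0.0007
82 col x 0.0856 ymin -0.0154 ymax 0.0136 mid -0.0009
86 base x 0.0851 ymin -0.0842 ymax 0.0832 mid -0.0005
86 col x 0.0835 ymin -0.0156 ymax 0.0135 mid -0.0010
90 base x 0.0824 ymin -0.0845 ymax 0.0829 mid -0.0008
90 col x 0.0815 ymin -0.0139 ymax 0.0126 mid -0.0006
94 base x 0.0797 ymin -0.0844 ymax 0.0829 mid -0.0008
98 base x 0.0770 ymin -0.0853 ymax 0.0843 mid -0.0005
100 base x 0.0756 ymin -0.0840 ymax 0.0824 mid -0.0008
106 base x 0.0715 ymin -0.0849 ymax 0.0834 mid -0.0007
106 cheek x 0.0734 ymin -0.0226 ymax -0.0201 mid -0.0213
112 base x 0.0673 ymin -0.0847 ymax 0.0830 mid -0.0009
112 cheek x 0.0705 ymin -0.0227 ymax -0.0200 mid -0.0214
118 base x 0.0631 ymin -0.0838 ymax 0.0827 mid -0.0005
118 cheek x 0.0675 ymin -0.0229 ymax -0.0201 mid -0.0215
122 base x 0.0603 ymin -0.0842 ymax 0.0830 mid -0.0006
130 base x 0.0546 ymin -0.0844 ymax 0.0829 mid -0.0007
150 base x 0.0398 ymin -0.0844 ymax 0.0829 mid -0.0007
170 base x 0.0245 ymin -0.0852 ymax 0.0832 mid -0.0010
```

```bash
sed -i 's/^S=.*/S=np.array([.5928,-.0287]);TH=np.radians(88.7)/' h.py; python3 - <<'E'
from h import *
from station import *
Q=q(-91.3)
bot.line_to(tcp(-.024,.155),Q,speed=.03);bot.wait(.3)
f0=np.mean([st()[3:] for _ in range(3)],0);np.save("f0.npy",f0);print(f0,st(),monitor.current_clock())
y=-.024
while y<.006:
    y+=.003 if y<-.004 else .001
    bot.line_to(tcp(y,.155),speed=.03);s=st();s[3:]-=f0
    print(round(y*1e3,1),s,round(monitor.current_clock(),2))
    if s[4]<-9.2: break
print(monitor.current_wrist_torque())
E
```

```text
[-0.5  -0.31 -2.52] [-3.0000e-02 -2.3980e+01  1.5498e+02 -5.0000e-01 -3.1000e-01 -2.5200e+00] 17.7583
-21.0 [-2.000e-02 -2.076e+01  1.550e+02  2.400e-01 -1.900e-01 -2.500e-01] 18.01
-18.0 [-2.0000e-02 -1.7780e+01  1.5501e+02 -1.3000e-01  1.0400e+00 -2.4000e-01] 18.26
-15.0 [ 4.0000e-02 -1.5230e+01  1.5506e+02  7.0000e-02 -2.4400e+00  3.1000e-01] 18.51
-12.0 [ 3.0000e-02 -1.2120e+01  1.5504e+02 -4.9000e-01 -3.3600e+00 -3.3000e-01] 18.76
-9.0 [ 2.0000e-02 -9.2000e+00  1.5502e+02  7.0000e-01 -4.1000e+00  2.8000e-01] 19.01
-6.0 [ 4.0000e-02 -6.3500e+00  1.5505e+02  1.7700e+00 -5.5500e+00 -3.6000e-01] 19.26
-3.0 [ 3.0000e-02 -3.5500e+00  1.5505e+02  2.1000e-01 -6.2700e+00  6.8000e-01] 19.51
-2.0 [ 3.0000e-02 -2.6900e+00  1.5503e+02 -2.8000e-01 -7.2000e+00  5.9000e-01] 19.76
-1.0 [ 1.0000e-02 -1.7900e+00  1.5503e+02 -2.0000e-01 -7.3500e+00  5.1000e-01] 20.01
-0.0 [ 1.0000e-02 -8.5000e-01  1.5504e+02 -6.4000e-01 -7.6000e+00  3.8000e-01] 20.26
1.0 [-3.0000e-02  5.0000e-02  1.5502e+02  1.4000e-01 -7.4200e+00 -3.9000e-01] 20.51
2.0 [-2.0000e-02  1.0100e+00  1.5503e+02  2.1000e-01 -7.7100e+00 -1.0000e-02] 20.76
3.0 [-2.0000e-02  1.9500e+00  1.5504e+02 -4.8000e-01 -8.3500e+00  5.7000e-01] 21.01
4.0 [-2.0000e-02  2.8600e+00  1.5503e+02 -8.2000e-01 -8.7800e+00  1.6000e-01] 21.26
5.0 [-1.0000e-02  3.7800e+00  1.5504e+02 -7.0000e-02 -8.9300e+00  4.1000e-01] 21.51
6.0 [ -0.     4.72 155.06   0.57  -9.76   0.59] 21.76
[-1.92641373  0.21676707  0.07123475]
```

```bash
python3 - <<'E'
from h import *
from station import *
P=wsnap("w_push");t=np.array(monitor.current_tool_pos());a=np.radians(-91.3)
X=np.array([np.cos(a),np.sin(a),0]);Y=np.array([np.sin(a),-np.cos(a),0])
L=(P-t)@np.stack([X,Y,[0,0,1]],1);R=L.reshape(-1,3)
pin=R[(abs(R[:,1])<.006)&(R[:,2]>0)&(R[:,2]<.011)&(R[:,0]>.07)]
ch=R[(R[:,2]>-.041)&(R[:,2]<-.033)&(abs(R[:,1])<.03)&(R[:,0]>.05)]
print("tip x",np.sort(pin[:,0])[-5:],"zmax",np.percentile(pin[:,2],97),"ymid",np.median(pin[:,1]))
print("cheek",len(ch),ch.min(0),ch.max(0),np.sort(ch[:,0])[:8],np.median(ch[:,2]))
for v in(150,190,230):
    r=L[v,270:375];r=r[r[:,2]>0];print(v,np.median(r[:,0]),np.percentile(r[:,2],97))
E
python3 -c "
import cv2
a=cv2.imread('pics/w_push.png')[30:230,200:440];cv2.imwrite('pics/push_c.png',cv2.resize(a,None,fx=3,fy=3))"
```

```text
tip x [0.08562663 0.08563468 0.08567791 0.08568552 0.08574332] zmax 0.009432735615516793 ymid 0.0008808619599540297
cheek 3256 [ 0.08790775 -0.02136577 -0.040125  ] [ 0.10404822  0.02275494 -0.03523505] [0.08790775 0.08794495 0.08794905 0.08795013 0.08795067 0.08797423
 0.08797922 0.08798545] -0.03762684345890441
150 0.060094041236665785 0.021562141551081077
190 0.04568278062717408 0.020763447202296663
230 0.02976988460413161 0.020922916653262083
```

View pics/push_c.png

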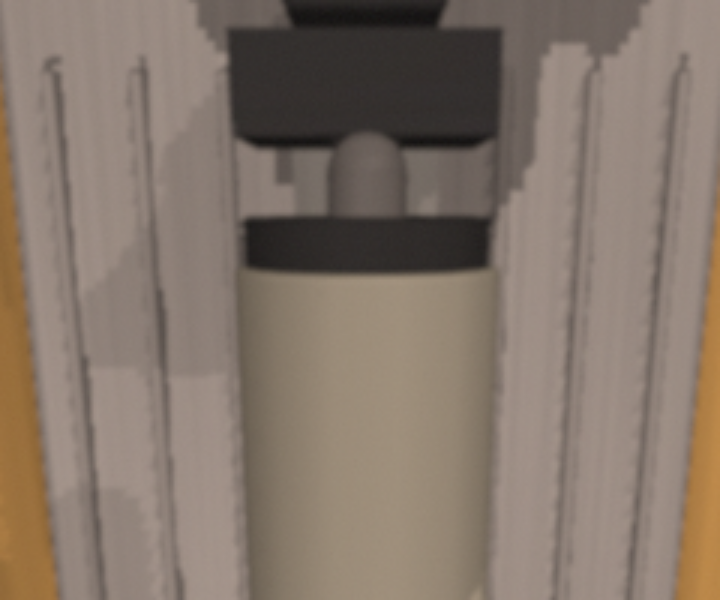

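Picture: the plain pin tip at (367,135) sits just short of the low cheek's chamfered inner edge at (367,145), centred on it to about 0.2 mm. Barrel level. Now slide down, feeling.

```bash
python3 - <<'E'
from h import *
from station import *
f0=np.load("f0.npy");y=.006
def go(z,v=.02):
    bot.line_to(tcp(y,z),speed=v);s=st();s[3:]-=f0;print(round(z*1e3,1),s,round(monitor.current_clock(),2));return s
for z in(.140,.125): s=go(z)
ref=s[4];z=.125
while z>.0945:
    z-=.0015 if z>.106 else .001
    s=go(z)
    if s[5]>7 or s[4]<-14: print("ABORT");break
    if s[4]>ref+2.2: print("IN?");break
E
```

```text
140.0 [ 5.100e-01  4.680e+00  1.404e+02 -1.300e-01 -8.460e+00  1.520e+00] 22.71
125.0 [  0.55   4.67 125.39   0.26  -9.62   1.79] 23.61
123.5 [  0.63   4.65 123.89   0.96  -9.66   1.38] 23.86
122.0 [  0.69   4.63 122.38   1.5   -8.26   0.76] 24.11
120.5 [  0.72   4.63 120.92   1.71  -9.57   0.49] 24.36
119.0 [  0.72   4.66 119.41   0.71  -9.22   1.01] 24.61
117.5 [  0.68   4.64 117.87   0.63  -9.56   0.38] 24.86
116.0 [  0.62   4.62 116.36   1.27  -9.75   0.66] 25.11
114.5 [  0.67   4.65 114.87   1.3   -8.86   1.45] 25.36
113.0 [  0.71   4.65 113.4    1.3   -9.74   1.63] 25.61
111.5 [  0.73   4.63 111.92   0.79  -9.65   1.18] 25.86
110.0 [  0.75   4.63 110.41   2.07  -9.2    1.97] 26.11
108.5 [  0.69   4.63 108.87   1.14  -9.24   0.64] 26.36
107.0 [  0.46   4.87 107.11   2.37  -6.87  -1.62] 26.61
IN?
```

```bash
cat >> h.py <<'E'
def look(name):
    from station import monitor
    P=wsnap(name);t=np.array(monitor.current_tool_pos());a=np.radians(-91.3)
    X=np.array([np.cos(a),np.sin(a),0]);Y=np.array([np.sin(a),-np.cos(a),0])
    L=(P-t)@np.stack([X,Y,[0,0,1]],1);R=L.reshape(-1,3)
    for v in(85,92,130,160,190,220,240):
        r=L[v,250:395];r=r[(r[:,2]>-.03)&(abs(r[:,1])<.02)];
        if len(r): print(v,"x %.4f ymid %.4f z %.4f"%(np.median(r[:,0]),(r[:,1].min()+r[:,1].max())/2,np.percentile(r[:,2],97)))
    return L
E
python3 - <<'E'
from h import *
from station import *
f0=np.load("f0.npy")
for i in range(4):
    s=st();s[3:]-=f0;print(s);bot.wait(.05)
L=look("w_in");print(monitor.current_wrist_torque(),monitor.current_orientation(),monitor.current_gripper_width())
E
python3 -c "
import cv2
a=cv2.imread('pics/w_in.png')[30:270,180:460];cv2.imwrite('pics/in_c.png',cv2.resize(a,None,fx=2.5,fy=2.5))"
```

```text
[  0.46   4.87 107.11   2.37  -6.87  -1.62]
[  0.43   4.88 107.07   1.65  -7.8   -1.47]
[  0.41   4.88 106.98   1.54  -8.34  -2.8 ]
[  0.36   4.84 106.9    2.01  -7.12  -4.44]
85 x 0.0817 ymid 0.0001 z 0.0118
92 x 0.0794 ymid -0.0012 z 0.0118
130 x 0.0671 ymid 0.0018 z 0.0236
160 x 0.0569 ymid 0.0009 z 0.0231
190 x 0.0460 ymid 0.0008 z 0.0225
220 x 0.0343 ymid 0.0008 z 0.0221
240 x 0.0260 ymid 0.0009 z 0.0222
[-2.08498717 -0.31483748 -0.16391576] [-6.39501533e-04 -6.98700145e-01  7.15413903e-01 -8.03054102e-04] 0.03214034075092537
```

View pics/in_c.png

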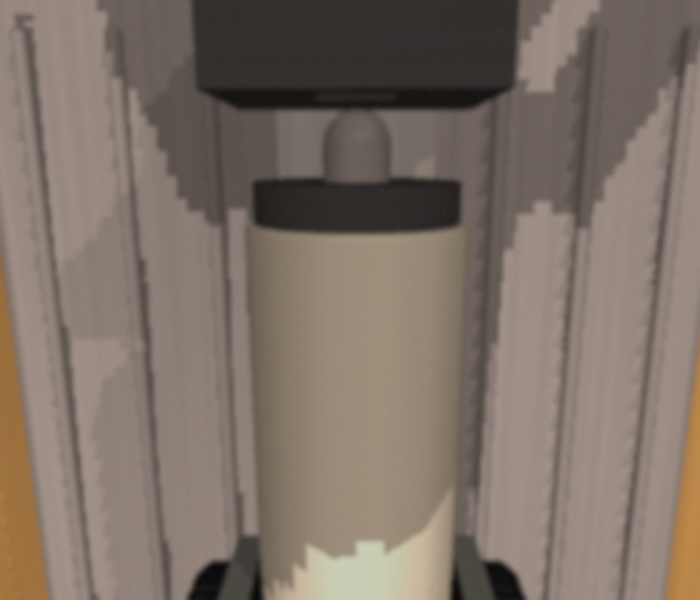

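Sprung end has dipped ~2° and the force fell, so the sprung pin is camming into the recess. Continue down toward level.

```bash
python3 - <<'E'
from h import *
from station import *
f0=np.load("f0.npy");y=.006
for z in(.1055,.104,.1025,.101,.100):
    bot.line_to(tcp(y,z),speed=.02);s=st();s[3:]-=f0;print(round(z*1e3,1),s,round(monitor.current_clock(),2))
    if s[5]>7 or s[4]<-14: print("ABORT");break
bot.wait(.2);s=st();s[3:]-=f0;print(s)
look("w_in2")
E
```

```text
105.5 [ -0.18   5.06 104.95   1.32  -6.88  -5.58] 27.11
104.0 [ -0.17   5.24 103.57   0.68  -5.94  -4.18] 27.36
102.5 [-7.0000e-02  5.2600e+00  1.0229e+02  6.1000e-01 -6.4800e+00 -5.4000e-01] 27.61
101.0 [ 3.0000e-02  5.3400e+00  1.0104e+02 -3.3000e-01 -6.6400e+00  1.0000e-01] 27.86
100.0 [  0.27   5.32 100.18   0.37  -6.1    1.42] 28.11
[  0.31   5.32 100.25   0.74  -6.93   1.19]
85 x 0.0829 ymid 0.0011 z 0.0088
92 x 0.0799 ymid 0.0009 z 0.0085
130 x 0.0670 ymid 0.0011 z 0.0206
160 x 0.0566 ymid 0.0011 z 0.0207
190 x 0.0456 ymid 0.0010 z 0.0203
220 x 0.0339 ymid 0.0010 z 0.0203
240 x 0.0257 ymid 0.0010 z 0.0209
```

```bash
python3 - <<'E'
from h import *
from station import *
f0=np.load("f0.npy")
for y in(.004,.0025,.001,-.0005,-.002,-.0035,-.0045,-.0053):
    bot.line_to(tcp(y,.100),speed=.02);s=st();s[3:]-=f0;print(round(y*1e3,1),s,round(monitor.current_clock(),2))
    if s[4]>3 or abs(s[5])>8: print("ABORT");break
L=look("w_out");R=L.reshape(-1,3)
E
python3 -c "
import cv2
a=cv2.imread('pics/w_out.png')[0:240,180:460];cv2.imwrite('pics/out_c.png',cv2.resize(a,None,fx=2.5,fy=2.5))"
```

```text
4.0 [ 3.0000e-01  3.3700e+00  1.0023e+02  9.0000e-02 -5.0400e+00  1.1400e+00] 28.61
2.5 [  0.28   1.99 100.2    0.57  -5.26   0.99] 28.86
1.0 [  0.27   0.58 100.19   0.98  -4.29   0.87] 29.11
-0.5 [  0.22  -0.79 100.13   0.71  -4.03   0.63] 29.36
-2.0 [ 1.0000e-01 -2.1100e+00  1.0002e+02  8.2000e-01 -3.5100e+00  1.4600e+00] 29.61
-3.5 [-3.000e-02 -3.500e+00  9.998e+01  1.280e+00 -2.790e+00  2.700e-01] 29.86
-4.5 [-2.000e-02 -4.460e+00  9.998e+01  2.000e-01 -3.210e+00 -4.000e-02] 30.11
-5.3 [-4.000e-02 -5.290e+00  9.998e+01  1.150e+00 -3.340e+00  1.170e+00] 30.36
85 x 0.0815 ymid 0.0002 z 0.0186
92 x 0.0793 ymid -0.0000 z 0.0188
130 x 0.0670 ymid 0.0010 z 0.0208
160 x 0.0566 ymid 0.0004 z 0.0205
190 x 0.0456 ymid 0.0010 z 0.0207
220 x 0.0339 ymid 0.0009 z 0.0205
240 x 0.0258 ymid 0.0009 z 0.0205
```

View pics/out_c.png

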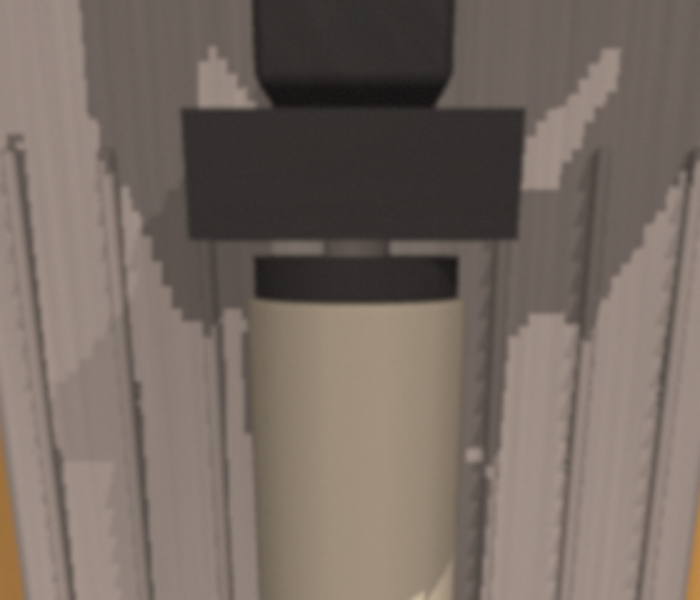

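```bash
python3 - <<'E'
from h import *
from station import *
f0=np.load("f0.npy")
for y in(-.0058,-.0063,-.0068):
    bot.line_to(tcp(y,.100),speed=.02);s=st();s[3:]-=f0;print(round(y*1e3,1),s,round(monitor.current_clock(),2))
    if s[4]>-1.5: break
gripper_open();bot.wait(.2);print(st(),monitor.current_gripper_width())
p=monitor.current_tool_pos();bot.line_to([p[0],p[1],p[2]+.03],speed=.05);bot.line_to([p[0],p[1],.27],speed=.12)
bot.wait(.4);P=wsnap("w_fin")
d=(P[...,:2]-S);ys=d@ax;xs=d@ex;m=(P[...,2]>.095)&(abs(xs)<.025)&(abs(ys)<.08)
for lo in np.arange(-.08,.05,.02):
    k=m&(ys>lo)&(ys<lo+.02)
    if k.sum()>5: print("%.3f n%d x %.4f z %.4f ymin %.4f"%(lo,k.sum(),(xs[k].min()+xs[k].max())/2,np.percentile(P[...,2][k],95),ys[k].min()))
print(st(),monitor.current_clock())
p,_=snapshot("scene");cv2.imwrite("pics/scene1.png",p)
a=cv2.imread("pics/w_fin.png")
cv2.imwrite("pics/fin.png",np.vstack([cv2.resize(a[0:300,180:460],(560,600))[:600:2,::2],cv2.resize(p[150:290,240:420],None,fx=280/180,fy=280/180)[:217]]).repeat(1,0))
E
```

```text
-5.8 [-3.000e-02 -5.790e+00  9.997e+01  2.700e-01 -2.660e+00  1.310e+00] 30.66
-6.3 [-3.00e-02 -6.29e+00  1.00e+02  1.47e+00 -2.25e+00  1.11e+00] 30.91
-6.8 [-3.000e-02 -6.690e+00  9.998e+01  9.300e-01 -1.100e+00  1.480e+00] 31.16
[ 2.0000e-02 -6.8100e+00  1.0002e+02 -9.1000e-01 -4.8000e-01  9.0000e-02] 0.0851275668169827
-0.080 n833 x -0.0009 z 0.1148 ymin -0.0795
-0.060 n804 x -0.0013 z 0.1149 ymin -0.0600
-0.040 n3353 x 0.0000 z 0.3479 ymin -0.0400
-0.020 n6456 x 0.0011 z 0.3411 ymin -0.0200
0.000 n666 x -0.0014 z 0.1149 ymin 0.0000
0.020 n634 x -0.0014 z 0.1149 ymin 0.0200
0.040 n583 x -0.0018 z 0.1148 ymin 0.0401
[ 0.0000e+00 -6.8100e+00  2.7412e+02 -4.4000e-01  2.6000e-01 -6.6000e-01] 34.475
```

View pics/fin.png

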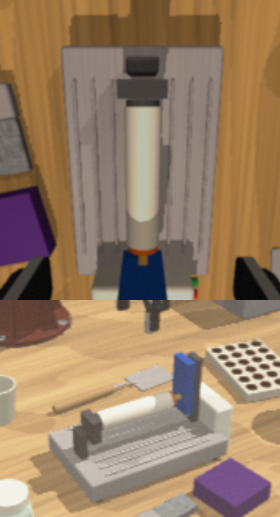

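The roller sits level between the cheeks. The barrel top is 114.8–114.9 mm at both ends, with the plain collar against the low cheek at (143,100) and the sprung pin in the blue cheek at (143,258). The gripper is clear, so I hand in.

```bash
python3 -c "
from station import *
bot.job_done();print(monitor.current_clock())"
```

```text
the job is handed in; nothing more can be done
the job is handed in; nothing more can be done
```

The smaller white roller is out of the rack and fitted between the cheeks, released, and the job was handed in at about 34.5 s. No verdict is reported.

- **Fitting:** I pressed the sprung pin in to about 9.8 N on the tall cheek. That left the plain tip roughly 1 mm clear of the low cheek. I then slid it down until the force fell to about 6.5 N, with the recess at about 100 mm. Easing it out about 12 mm took the plain pin into the low recess until it touched the bottom, and then I let go.
- **Last checks:** The barrel is level, with its top at 114.8–114.9 mm along its length, so the axis is at about 98 mm. The plain collar is right at the low cheek and the sprung pin is in the blue cheek. The fingers were 85 mm open and clear above. The largest contact force read at the wrist, sampled between moves, was about 10 N. I did not measure the bystanders' positions afterwards; those in the last crop look undisturbed.
- **Disagreements:**
  - The first top-camera fit of the roller was about 21 mm off because my search window cut it short; I used the wrist view instead.
  - The top and wrist cameras put the stand about 2 mm apart. One picture of roller and stand together settled the sideways position, and contact settled the other direction.
  - The sprung end dipped about 2° as it entered the recess and was level again once home.
  - In the final view, the barrel's centre measured 1–2 mm to one side of the stand's middle, within the wrist camera's known error.

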